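# Hang the soot door on its hinge pin and push it shut

## Task

Take the loose black soot door out of its wooden stand and hang it on the tiled flue box: slide its brass sleeve over the upright hinge pin, lowering it gently (do not let it drop) until the sleeve sits fully home on the bracket. Let go of it while it stands well open, then push it shut so that it lies flush against its frame. Do not shift the kitchen things standing around.

Things in the scene. Friction and masses are not known exactly. Their poses are not given: they have to be found in the camera images.
- door: Black steel soot door, 0.5 kg. Origin: on the axis of its brass hinge sleeve (80 mm long, 24 mm outside, 16 mm bore), at its lower end; z up the sleeve; x along the leaf to the free edge; y out of the outer (knob) face. Leaf 10 mm thick (y -5 to 5), x 13 to 150, z 0 to 120 mm. Starts upright in the stand. Shut: its x lies along the flue's +y, its y along the flue's -x.
- knob (a point): centre of the 22 mm wooden ball knob on the outer face: x 128, y 26, z 60 mm in the door's frame
- grip_top (a point): middle of the leaf's top edge, straight above the door's centre of mass, 80 mm from the sleeve axis; axes as the door's
- sleeve_low (a point): centre of the lower mouth of the door's sleeve (same as the door's origin)
- door_edge (a point): point on the inner face of the leaf near its free edge: x 145, y -5, z 60 mm in the door's frame
- flue: Fixed white tiled flue box, 140 deep (x), 240 wide (y), 160 mm high, black top plate 150 x 250 mm. Origin: centre of underside; z up; front face at x -70 mm looks to its -x. On it a grey door frame, y -60 to 70, z 36 to 148 mm, standing out to x -81.5 mm round a black opening; on its -y side the hinge bracket with the brass pin.
- pin_seat (a point): foot of the brass hinge pin: on the pin's axis, on top of the grey bracket (22 x 30 mm) where the sleeve comes to rest, 30 mm above the work surface; at x -87, y -80, z 30 mm in the flue's frame
- pin_top (a point): tip of the brass hinge pin, 85 mm above pin_seat (115 mm above the work surface). The pin is upright, 12 mm in diameter; its last 15 mm taper to 4 mm
- frame_edge (a point): point on the front surface of the grey frame that the point door_edge meets when the door is shut; axes as the flue's
- stand: Fixed wooden stand, base 150 x 100 x 20 mm, with two rails 90 mm long (x), 14 mm thick and up to 62 mm high, leaving a 13 mm slot along x; origin: centre of its underside. The door stands in the slot on the base (20 mm up), its sleeve overhanging at the stand's -x end
- pot: white enamel pot, 150 mm across, 85 mm high; leave alone; origin under its centre
- mug: blue mug, 76 mm across, 85 mm high; leave alone; origin under its centre
- jar: amber jar, 70 mm across, 110 mm high; leave alone; origin under its centre
- matches: red tin of matches, 55 x 110 x 30 mm; leave alone; origin under its centre
- brush: hand brush lying flat; leave alone; origin under its centre
- brick: loose firebrick, 120 x 65 x 60 mm; leave alone; origin under its centre
Things that resemble listed ones, but are neither listed nor needed, are in the scene too. What is meant by the door is not green, and is the smaller of those in its own colour.

How it is judged:
On the way:
1. the sleeve is fully home on the pin, the door standing well open (free edge more than 45 mm out from the frame) and let go (horizontal distance between sleeve_low and pin_seat below 0.005 m and z of sleeve_low in the frame of flue below 0.036 m and angle between door's own z axis and vertical below 0.12 rad and contact force between the fingers and door below 0.05 N and x of door_edge in the frame of flue below -0.127 m), for 0.2 s.
At the end, for the whole second after the job is handed in: Sleeve home on the pin (within 5 mm of its axis, 6 mm of the bracket), door upright within 0.12 rad and shut flush: leaf parallel to the frame within 0.07 rad, free edge within 8 mm of the frame's surface and 20 mm of its place; released and at rest (horizontal distance between sleeve_low and pin_seat below 0.005 m and z of sleeve_low in the frame of flue below 0.036 m and angle between door's own z axis and vertical below 0.12 rad and contact force between the fingers and door below 0.05 N and angle between the y axis of door and the x axis of flue, either way round below 0.07 rad and x of door_edge in the frame of flue above -0.0895 m and distance between door_edge and frame_edge below 0.02 m and linear speed of door below 0.02 m/s); the robot touches nothing.
It fails at once if the door is dropped down the pin (moves faster than 0.5 m/s with its sleeve round the pin) (horizontal distance between sleeve_low and pin_seat below 0.007 m and z of sleeve_low in the frame of flue below 0.112 m and linear speed of door above 0.5 m/s).
It fails at once if one of the kitchen things around (pot, mug, jar, matches, brush, brick) is shifted by more than 30 mm (distance of any of pot, mug, jar, matches, brush, brick from where it was at the start of the episode above 0.03 m).
It also fails if it takes over 58 s, if anything falls off the work surface, if the arm or the gripper's body presses on something with over 40 N, if the wrist force passes 120 N, or if a joint passes its speed limit or range.

## Robot

A 6-joint arm with a two-finger parallel gripper is mounted at the origin on the work surface. World frame = base frame: x ahead of the robot, y to its left, z up, the work surface at z = 0. Lengths are in m, angles in rad, forces in N, time in s.
With the tool pointing down it reaches from about 0.25 to 0.725 m from the base axis. Payload 4 kg.
Tool frame: the origin (TCP) lies midway between the tips of the shut fingers; the grasp point (between the pads) lies 19 mm behind it (bot.grip_depth is the distance from the TCP to the grasp point, in m); z points along the fingers, y is the line along which they close (so a half turn about z gives the same grasp; the last joint's range is limited). The gripper opens to 85 mm and grips with 20 to 120 N. Pads are 22 mm wide; open, the fingers measure 114 mm over their backs; the gripper's body (76 mm by 85 mm) begins 54 mm behind the grasp point. The pads swing forward as they close: fully open they stand 13 mm farther back than shut.
Start: joints at [-1.266, 0.241, 0.005, 1.335, 0, 1.571], TCP at [0.15, -0.477, 0.231] pointing down, gripper open.
Joint ranges: [-2.72, 2.72], [-1.05, 1.87], [-1.09, 1.28], [-1.99, 2.15], [-1.42, 1.44], [-3.14, 3.14]. Speed limits (rad/s): [2.79, 2.79, 3.14, 3.14, 3.14, 3.14].

## Interface

Orientations are given as a unit quaternion [x, y, z, w].
In Python, from workcell import bot gives the robot as it stands.
- The arm moves only by the shell command python3 -m creep 'ROWS'. ROWS is JSON, one flat list of numbers, 5 for each row, row after row: the shift along the world's x, y, z in m, then the turn about the world's z in rad, then the finger opening in m, from 0 to 0.0854. In form: [x, y, z, twist, claw, x, y, z, twist, claw, ...]. A call has 1 to 10 rows; each row is the pose to reach, as a shift and turn from the pose commanded when the call began; what a row does not reach only later rows make up. A row lasts 1/12 s, in which the tool goes at most 41.7 mm and 7.16 degrees, less where a joint would pass 70% of its speed; a pose out of reach is approached as far as the arm can. A call with a gripper value outside its range is refused whole. The fingers move at their own pace and stop on an object; the grip force is fixed at half the most. Time passes only in rows, so rows that repeat a pose let the fingers close. It gives the time, the measured TCP pose, the force, the opening and the grip force at its end, in the units of the state.
- bot.get_obs(): the state, without advancing time (a new reading comes with each control period).
- bot.camera(name): name is "side" or "top"; returns a dict with "pixels" (384x512x3 uint8, red, green, blue), "camera_matrix" (3x3 intrinsics, pixels), "extrinsics" (4x4, takes a point from world to camera coordinates). Camera axes: x right, y down, z forward; pixel columns grow to the right and rows downward; lengths in m; the calibration is good to about 2 mm. A picture is of the moment at which its call begins. There is no depth.
- bot.job_done(): hands the job in; it is judged then, once.
Trained networks look in the newest picture that a camera, given by its name, has taken for a name from the list of things; names that differ only in an ending like _2 or _b are one class to them, and where a whole thing is asked for, a point or a joint stands for the part that bears it (a point fixed in the world has none). Each returns a list of dicts, best first, with "score" (0 to 1); they miss things now and then, are a little off and sometimes report something else, mostly with a low value. They report only what shows in the picture. A call takes as long as a camera call. They do not tell look-alikes from the thing itself.
- bot.look_for(camera, thing): "centre" ([column, row] as shares, 0 to 1, of the picture: columns of its width, rows of its height, amid what is visible of it).
- bot.place_of(camera, thing): "centre" ([column, row] as shares, 0 to 1, of the picture: columns of its width, rows of its height: a listed point, or the origin of a listed thing).
The state is a dict: "clock": time; "joint_pos": joint angles; "joint_vel": joint speeds; "tau": joint torques, N m; "eef_pos": TCP position; "tool_rot": TCP orientation; "ft_force": force on the tool from outside, world axes, zero at the start; "ft_torque": the same for the moment, N m; "grip_width": finger opening in m; "grasp_force": force on a finger pad.
Only numpy, scipy, OpenCV 4.12 (cv2) and the standard library are available. Lean on these libraries where they do the work, as an engineer would, in place of code of your own. Each camera call takes 0.05 s, during which the arm holds its last target. There are 200 camera calls.

## Working session

There is one attempt and no reset: what is moved stays moved. The work goes in short steps, Python scripts to look and compute and a shell command to move; the robot and the scene stay as the last step left them, time stands still between calls to the robot, and variables do not carry over. Pictures are saved under pics/ and viewed, at most 10 in all, crops included, and the job is handed in when it is done.

```bash
mkdir -p pics; ls
python3 - <<'E'
from workcell import bot
import cv2,numpy as np
np.set_printoptions(precision=4,suppress=True)
for c in ("side","top"):
    r=bot.camera(c); cv2.imwrite(f"pics/{c}0.png",r["pixels"][:,:,::-1])
    print(c,r["camera_matrix"],r["extrinsics"])
    for t in ["door","knob","grip_top","sleeve_low","door_edge","flue","pin_seat","pin_top","frame_edge","stand","pot","mug","jar","matches","brush","brick"]:
        print(t,[(round(d["centre"][0]*512,1),round(d["centre"][1]*384,1),round(d["score"],2)) for d in bot.place_of(c,t)][:4])
o=bot.get_obs();print({k:np.round(v,3) for k,v in o.items()})
E
```

```text
pics
side [[354.381    0.     247.428 ]
 [  0.     354.381  191.3605]
 [  0.       0.       1.    ]] [[-0.998  -0.0633  0.0024  0.5455]
 [-0.0403  0.6041 -0.7959  0.1199]
 [ 0.049  -0.7944 -0.6054  1.0403]
 [ 0.      0.      0.      1.    ]]
door [(241.6, 189.2, 0.91), (266.0, 153.1, 0.68), (298.5, 249.8, 0.61), (331.0, 168.8, 0.57)]
knob [(287.7, 203.8, 0.89), (253.9, 157.0, 0.76), (333.1, 178.5, 0.6)]
grip_top [(301.6, 196.4, 0.76), (253.1, 149.1, 0.55)]
sleeve_low [(238.8, 191.3, 0.94), (329.2, 169.2, 0.84), (297.4, 251.3, 0.75)]
door_edge [(314.3, 181.5, 0.9), (264.5, 153.1, 0.88)]
flue [(229.1, 292.9, 0.7)]
pin_seat []
pin_top [(265.0, 154.2, 0.2)]
frame_edge []
stand [(254.8, 182.7, 0.79)]
pot [(174.9, 205.1, 0.58)]
mug [(161.6, 243.0, 0.76), (301.2, 160.9, 0.37)]
jar [(202.7, 162.5, 0.7)]
matches [(301.4, 157.5, 0.53)]
brush [(227.0, 150.8, 0.6)]
brick [(329.3, 365.8, 0.8)]
top [[413.188    0.     260.3589]
 [  0.     413.188  192.8785]
 [  0.       0.       1.    ]] [[-0.0193 -0.9997  0.0142 -0.019 ]
 [-0.981   0.0162 -0.1933  0.5594]
 [ 0.1931 -0.0177 -0.981   1.4125]
 [ 0. 
[... 621 characters left out ...]
312.1, 202.7, 0.7)]
pot [(274.0, 134.3, 0.65)]
mug [(225.3, 140.6, 0.75)]
jar [(333.7, 146.9, 0.9)]
matches [(366.9, 245.3, 0.67)]
brush [(362.0, 173.4, 0.83)]
brick [(139.1, 252.1, 0.63), (367.6, 249.5, 0.25)]
{'clock': np.float64(1.7), 'joint_pos': array([-1.266,  0.241,  0.005,  1.335, -0.   ,  1.571]), 'joint_vel': array([ 0.   , -0.001, -0.   , -0.   ,  0.001,  0.   ]), 'tau': array([ -0.001, -37.22 ,  25.269,   0.001,  -0.   ,  -0.   ]), 'eef_pos': array([ 0.15 , -0.477,  0.231]), 'tool_rot': array([ 0.988,  0.152, -0.   , -0.   ]), 'ft_force': array([-0.351, -0.57 ,  0.793]), 'ft_torque': array([-0.046,  0.03 , -0.013]), 'grasp_force': np.float64(0.0), 'grip_width': np.float64(0.086)}
```

View pictures.

View pics/side0.png

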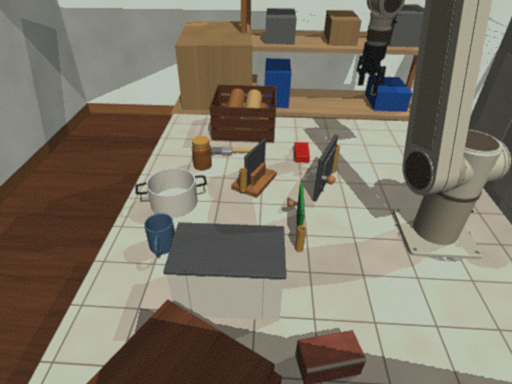

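View pics/top0.png

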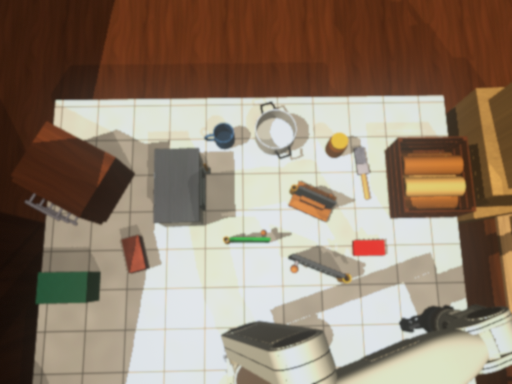

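```bash
python3 - <<'E'
import cv2
t=cv2.imread("pics/top0.png");s=cv2.imread("pics/side0.png")
a=cv2.resize(t[145:290,140:360],None,fx=3.6,fy=3.6,interpolation=cv2.INTER_CUBIC)
cv2.imwrite("pics/crop1.png",a)
E
cat > h.py <<'E'
from workcell import bot
import cv2,numpy as np
np.set_printoptions(precision=4,suppress=True)
CAM={}
def grab(c):
    r=bot.camera(c);CAM[c]=r;return r
def ray(c,u,v):
    r=CAM[c];E=np.array(r["extrinsics"]);K=np.array(r["camera_matrix"])
    d=E[:3,:3].T@np.linalg.inv(K)@[u,v,1];return -E[:3,:3].T@E[:3,3],d
def atz(c,u,v,z):
    o,d=ray(c,u,v);return o+d*(z-o[2])/d[2]
def proj(c,p):
    r=CAM[c];E=np.array(r["extrinsics"]);q=np.array(r["camera_matrix"])@(E[:3,:3]@p+E[:3,3]);return q[:2]/q[2]
def tri(a,b):
    P=[np.array(CAM[c]["camera_matrix"])@np.array(CAM[c]["extrinsics"])[:3] for c in("top","side")]
    X=cv2.triangulatePoints(P[0],P[1],np.float64(a),np.float64(b)).ravel();return X[:3]/X[3]
E
python3 - <<'E'
from h import *
grab("top");grab("side")
f=lambda c,t:[(round(d["centre"][0]*512,1),round(d["centre"][1]*384,1),round(d["score"],2)) for d in bot.place_of(c,t)][:4]
print("pin_top",atz("top",201.0,162.3,.115)[:2],atz("top",206.7,172.0,.03)[:2],atz("top",202.4,163,.03)[:2])
for t in("pin_top","pin_seat","sleeve_low","grip_top","door","knob"):print(t,f("top",t),f("side",t))
print("grip_top",atz("top",312.7,193.7,.14)[:2],"sleeve",atz("top",291.7,194.7,.02)[:2],atz("side",238.8,191.3,.02)[:2])
print("flue",[atz("top",*p,.16)[:2] for p in((153,149),(205,147),(206,222),(154,225))])
E
```

```text
pin_top [0.6579 0.1745] [0.6446 0.1644] [0.6787 0.1803]
pin_top [(202.4, 162.0, 0.81), (329.7, 194.7, 0.22)] []
pin_seat [(206.5, 169.4, 0.89)] []
sleeve_low [(338.5, 279.2, 0.94), (291.7, 194.1, 0.83), (224.6, 244.6, 0.83), (202.1, 205.2, 0.71)] [(296.2, 248.5, 0.79), (240.3, 192.5, 0.74), (331.4, 170.9, 0.63)]
grip_top [(318.6, 263.8, 0.83), (316.3, 194.8, 0.74), (251.2, 236.2, 0.51), (202.0, 204.8, 0.2)] [(299.4, 197.5, 0.77), (330.5, 148.2, 0.64), (253.0, 147.4, 0.58)]
door [(290.3, 190.2, 0.92), (335.6, 278.2, 0.66), (227.7, 241.4, 0.64), (337.0, 148.0, 0.34)] [(328.9, 169.7, 0.88), (240.8, 190.5, 0.77), (295.1, 248.7, 0.55)]
knob [(293.6, 266.5, 0.95), (263.9, 233.0, 0.68), (329.4, 193.0, 0.63)] [(288.7, 203.6, 0.93), (333.1, 176.8, 0.79), (257.2, 155.2, 0.68), (262.8, 154.4, 0.29)]
grip_top [ 0.5365 -0.2026] sleeve [ 0.5572 -0.1435] [ 0.5835 -0.1336]
flue [array([0.6939, 0.3295]), array([0.6983, 0.1557]), array([0.445 , 0.1508]), array([0.4382, 0.3184])]
```

View pics/crop1.png

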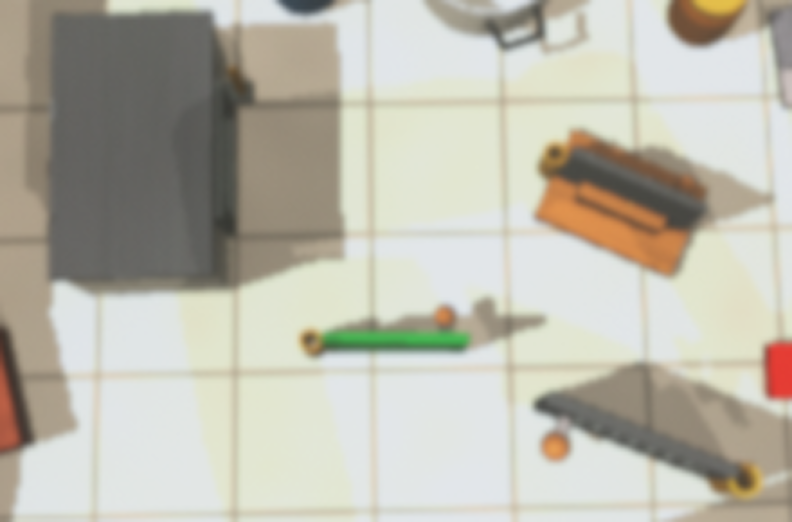

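The top crop shows three candidate doors. The black one in the wooden stand is at about (312,194), a longer free-standing black one at (318,266), and a green one at (247,239). The one in the stand fits because it is black, the smaller of the two black ones, and stands in the slot. Its sleeve ring is at about (294,188). The pin is on the flue's right face at about (205,166). Next I'll enlarge the door and the pin.

```bash
python3 - <<'E'
import cv2,numpy as np
t=cv2.imread("pics/top0.png")
z=lambda a:cv2.resize(a,None,fx=8,fy=8,interpolation=cv2.INTER_CUBIC)
a=z(t[145:219,180:224]);b=z(t[170:225,284:338])
c=np.zeros((592,800,3),np.uint8);c[:592,:352]=a;c[:440,360:792]=b
cv2.imwrite("pics/crop2.png",cv2.convertScaleAbs(c,alpha=1.3,beta=20))
E
python3 - <<'E'
from h import *
grab("top");grab("side")
print("cam",ray("top",0,0)[0],ray("side",0,0)[0])
f=lambda c,t:[(round(d["centre"][0]*512,1),round(d["centre"][1]*384,1),round(d["score"],2)) for d in bot.place_of(c,t)][:2]
for t in("pot","mug","jar"):
    d=f("top",t)[0];print(t,atz("top",d[0],d[1],0)[:2])
E
```

```text
cam [ 0.2757 -0.0031  1.4942] [0.4983 0.7885 0.724 ]
pot [ 0.8039 -0.0776]
mug [0.7677 0.1098]
jar [ 0.7269 -0.309 ]
```

View pics/crop2.png

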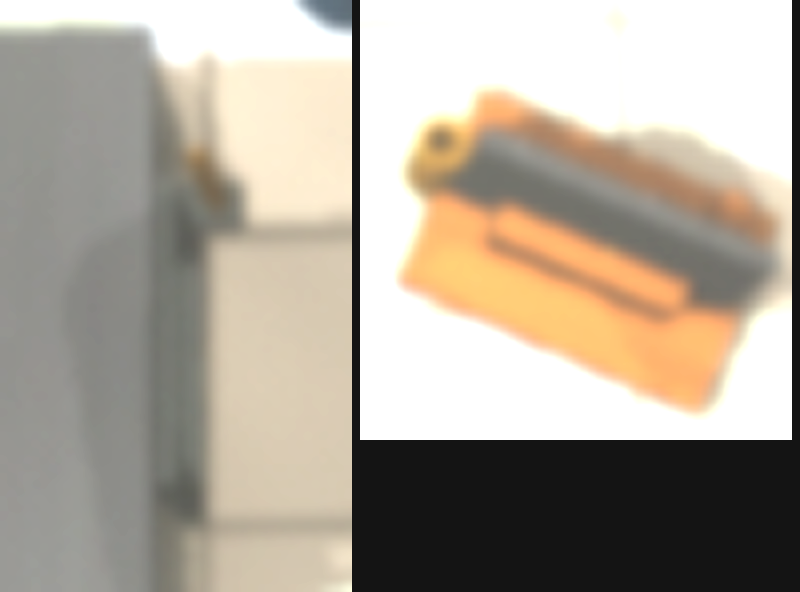

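The pin shows from its tip at about (204,163.5) to its foot at about (207,170). The stand holds the small black leaf, with its sleeve bore at about (293.6,187) and its top edge from about (300,187) to (334,201). I'll refine these numerically.

Run:
```python
from h import *
im=grab("top")["pixels"].astype(int)
for _ in range(5): im=im+grab("top")["pixels"]   # average
im=im/6
print("R-B pin cols199-212 rows158-176");print((im[158:176,199:213,0]-im[158:176,199:213,2]).astype(int))
print("sum");print((im[158:176,199:213].sum(2)/3).astype(int))
print("sleeve R-B cols288-304 rows182-197");print((im[182:198,288:305,0]-im[182:198,288:305,2]).astype(int))
print("sum");print((im[182:198,288:305].sum(2)/3).astype(int))
P=[(204,163.3,.115),(206.5,169.7,.03)]
print("pin",[atz("top",*p)[:2] for p in P])
print("sleeve top",atz("top",293.6,186.8,.10)[:2])
a,b=atz("top",299.6,186.8,.14),atz("top",334.2,200.9,.14);print("leaf",a,b,np.linalg.norm(b-a),np.degrees(np.arctan2(*(b-a)[1::-1])))
# plate front & side edges
g=cv2.GaussianBlur(im.sum(2)/3,(0,0),.8)
for r in range(152,222,10): print(r,g[r,194:206].astype(int))
```

```text
R-B pin cols199-212 rows158-176
[[ 8 13 19 25 28 28 26 28 33 34 35 35 34 34]
 [ 7 11 16 23 27 28 25 27 32 34 35 35 35 35]
 [ 7 11 14 20 26 27 25 26 31 34 35 35 35 35]
 [ 7 10 13 18 25 28 26 26 31 34 35 34 35 34]
 [ 6  9 12 18 27 32 29 28 31 34 35 35 35 35]
 [ 6  9 13 20 34 43 38 31 31 33 35 35 35 35]
 [ 6  9 12 21 37 47 42 34 32 32 34 35 35 35]
 [ 5  9 12 19 32 41 39 34 31 31 33 34 35 34]
 [ 6  8 10 15 24 31 34 32 30 28 30 33 34 34]
 [ 5  6  8 11 16 23 29 30 26 23 24 29 33 34]
 [ 4  4  5  6  9 15 24 29 25 18 16 24 32 34]
 [ 3  4  4  4  6 10 20 26 25 17 13 22 31 34]
 [ 3  3  4  4  4  7 13 21 21 15 12 21 31 34]
 [ 3  3  3  4  4  5  8 13 14 10 10 20 30 33]
 [ 3  3  4  3  4  4  6  8  9  8 10 19 27 31]
 [ 3  3  4  3  4  5  7 10 11 11 13 18 24 26]
 [ 3  4  3  4  4  6 10 15 18 19 20 21 24 24]
 [ 4  3  4  3  4  6 12 19 24 25 25 26 27 26]]
sum
[[ 85  89 103 122 134 132 124 135 158 167 169 169 168 168]
 [ 84  84  95 114 130 130 122 131 154 166 169 169 168 168]
 [ 82  81  89 106 125 128 120 127 149 164 168 169 169 168]
 [ 80  78  84  99 120 125 118 123 145 162 168 169 168 168]
 [ 79  76  81  94
[... 2933 characters left out ...]
8 127 123 114 104  94  86  83  88  92  88  80]
 [222 219 208 181 150 136 134 133 130 124 116 108 102 107 114 111 100]
 [222 219 205 175 146 135 134 135 135 133 130 122 115 122 130 128 121]]
pin [array([0.6541, 0.1641]), array([0.6532, 0.1652])]
sleeve top [ 0.5696 -0.1434]
leaf [ 0.5608 -0.1596  0.14  ] [ 0.5109 -0.2734  0.14  ] 0.12427259452141369 -113.69929947756076
152 [102 102 103 106 115 136 163 183 191 189 177 166]
162 [101 101 101  99  91  82  79  84  95 108 114 115]
172 [97 96 95 92 85 77 72 67 63 63 67 71]
182 [89 89 89 87 81 76 74 74 74 77 81 93]
192 [89 89 89 86 80 75 74 74 75 77 83 96]
202 [91 92 91 88 82 76 74 72 69 71 79 92]
212 [ 94  93  92  90  83  77  75  78  85  94 100 104]
```

```bash
python3 -m creep '[0.2,0.12,0.03,0.43,0.085,0.387,0.26,0.03,0.852,0.085,0.387,0.26,0.03,0.852,0.085,0.387,0.26,0.03,0.852,0.085,0.387,0.26,0.03,0.852,0.085,0.387,0.26,0.03,0.852,0.085,0.387,0.26,0.03,0.852,0.085,0.387,0.26,0.03,0.852,0.085,0.387,0.26,0.03,0.852,0.085,0.387,0.26,0.03,0.852,0.085]'
```

```text
clock: 3.78
eef_pos: [0.4967, -0.2439, 0.2586]
tool_rot: [0.837, 0.547, 0.0, 0.0]
ft_force: [1.5, -1.6, 0.4]
grip_width: 0.0853
grasp_force: 0.0
```

```bash
python3 -m creep '[0.04,0.027,-0.03,0,0.085,0.04,0.027,-0.03,0,0.085,0.04,0.027,-0.03,0,0.085]'
python3 - <<'E'
from h import *
import numpy as np
t=grab("top")["pixels"];s=grab("side")["pixels"]
z=lambda a,k:cv2.resize(a[:,:,::-1],None,fx=k,fy=k,interpolation=cv2.INTER_CUBIC)
a=z(t[150:240,265:365],4);b=z(s[90:210,205:305],4)
c=np.zeros((480,800,3),np.uint8);c[:360,:400]=a;c[:,400:]=b
cv2.imwrite("pics/crop3.png",c);print(bot.get_obs()["eef_pos"],bot.get_obs()["clock"])
for n in("top","side"):print(n,proj(n,np.array([.5374,-.2167,.14])),proj(n,bot.get_obs()["eef_pos"]))
E
```

```text
clock: 4.03
eef_pos: [0.5362, -0.2155, 0.225]
tool_rot: [0.836, 0.549, -0.001, -0.002]
ft_force: [-0.5, 0.4, -0.1]
grip_width: 0.0844
grasp_force: 0.0
[ 0.5345 -0.2182  0.2276] 4.1333
top [316.9025 193.3725] [321.5515 188.913 ]
side [254.5809 147.1255] [255.9509 122.3825]
```

View pics/crop3.png

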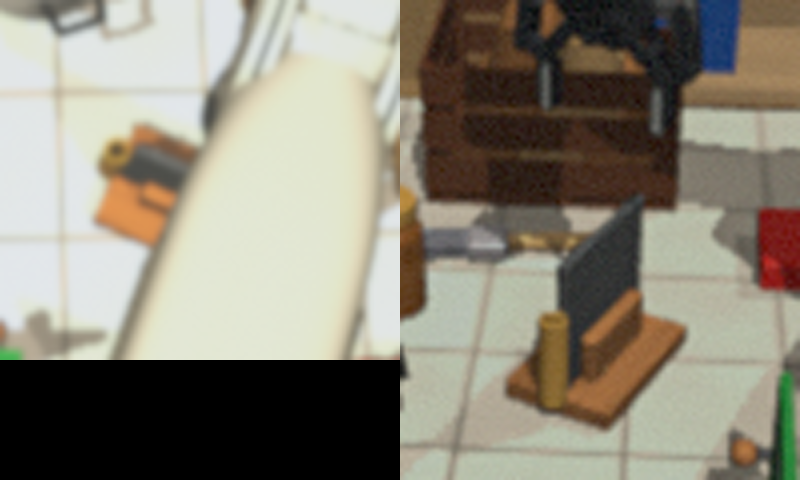

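The arm hides the top view. In the side crop the leaf's top edge runs from side pixel (245.5,155.5) to (265,140). The open fingers sit evenly either side of it, so I can descend.

```bash
python3 -m creep '[0.001,0.001,-0.04,0,0.085,0.001,0.001,-0.08,0,0.085,0.001,0.001,-0.11,0,0.085,0.001,0.001,-0.123,0,0.085,0.001,0.001,-0.123,0,0.085,0.001,0.001,-0.123,0,0.0,0.001,0.001,-0.123,0,0.0,0.001,0.001,-0.123,0,0.0,0.001,0.001,-0.123,0,0.0,0.001,0.001,-0.123,0,0.0]'; python3 -c "
from workcell import bot;o=bot.get_obs();print(o['eef_pos'],o['joint_pos'])"
```

```text
clock: 4.97
eef_pos: [0.537, -0.2178, 0.1069]
tool_rot: [0.837, 0.547, 0.001, 0.001]
ft_force: [-0.1, -0.4, 0.8]
grip_width: 0.0254
grasp_force: 0.0
[ 0.5370052  -0.21784311  0.10692626] [-3.85366792e-01  4.73097329e-01  9.14460440e-03  1.10404520e+00
 -2.26977112e-05  1.59957881e+00]
```

```bash
python3 -m creep '[0,0,0,0,0,0,0,0,0,0,0,0,0,0,0,0,0,0,0,0,0,0,0,0,0]'; python3 -m creep '[0,0,0.01,0,0,0,0,0.03,0,0,0,0,0.07,0,0,0,0,0.11,0,0,0,0,0.125,0,0,0,0,0.125,0,0]'
```

```text
clock: 5.38
eef_pos: [0.5368, -0.2176, 0.1063]
tool_rot: [0.837, 0.547, 0.0, 0.001]
ft_force: [-0.8, -0.1, 6.2]
grip_width: 0.009
grasp_force: 60.6
clock: 5.88
eef_pos: [0.5382, -0.2181, 0.235]
tool_rot: [0.837, 0.547, 0.002, 0.003]
ft_force: [0.5, -0.6, -4.4]
grip_width: 0.0091
grasp_force: 60.1
```

```bash
python3 -m creep '[0.01,0.03,0,0,0,0.02,0.065,0,0,0,0.03,0.1,0,0,0,0.04,0.135,0,0,0,0.05,0.17,0,0,0,0.065,0.205,0,0,0,0.075,0.23,0,0,0,0.084,0.248,0,0,0,0.084,0.248,0,0,0,0.084,0.248,0,0,0]'
python3 - <<'E'
from h import *
t=0
for _ in range(4):t=t+grab("top")["pixels"].astype(float)/4
np.save("t1.npy",t)
z=lambda a,k:cv2.resize(a[:,:,::-1].astype(np.uint8),None,fx=k,fy=k,interpolation=cv2.INTER_CUBIC)
cv2.imwrite("pics/crop4.png",z(t[145:205,180:250],10))
o=bot.get_obs();e=o["eef_pos"];print(o["clock"],e,o["tool_rot"],o["ft_force"])
s=e+[.0328,.0742,0];print("pred sleeve top mouth",proj("top",np.r_[s[:2],.10+e[2]-.1063]),"pin tip",proj("top",np.array([.6535,.1647,.115])))
print("plate edge y",[atz("top",198.3,r,.16)[:2] for r in(152,182,212)])
E
```

```text
clock: 6.72
eef_pos: [0.6187, 0.0319, 0.2267]
tool_rot: [0.837, 0.548, -0.003, -0.002]
ft_force: [-0.8, -0.5, -6.2]
grip_width: 0.0089
grasp_force: 59.9
6.9167 [0.6193 0.0295 0.2292] [ 0.8377  0.5461 -0.0012 -0.0005] [-0.7687 -0.7377 -5.8949]
pred sleeve top mouth [218.9541 154.7282] pin tip [203.8363 163.4829]
plate edge y [array([0.6812, 0.178 ]), array([0.5782, 0.177 ]), array([0.4782, 0.176 ])]
```

View pics/crop4.png

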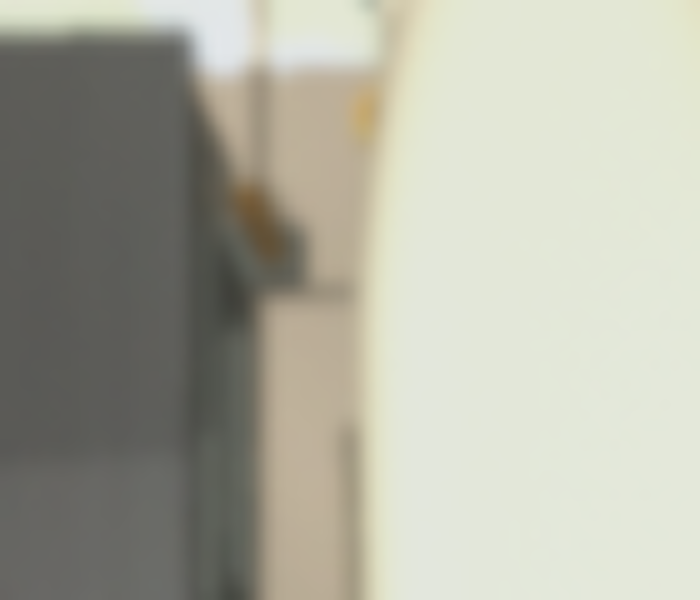

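The pin runs from about (204.5,163.5) to (208,171). Only the left rim of the sleeve shows past the forearm, at about (215–217,156), which matches the predicted (215.1,154.7). I'll move over the pin.

```bash
python3 -m creep '[0.001,0.02,0,0,0,0.001,0.04,0,0,0,0.001,0.052,0,0,0,0.001,0.0585,0,0,0,0.001,0.0585,0,0,0,0.001,0.0585,0,0,0,0.001,0.0585,0,0,0]'
python3 - <<'E'
from h import *
t=0
for _ in range(4):t=t+grab("top")["pixels"].astype(float)/4
np.save("t2.npy",t);s=grab("side")["pixels"]
z=lambda a,k:cv2.resize(a[:,:,::-1].astype(np.uint8),None,fx=k,fy=k,interpolation=cv2.INTER_CUBIC)
c=np.zeros((500,800,3),np.uint8);c[:,:400]=z(t[140:190,185:225],10);c[:,400:]=z(s[150:275,170:270],4)
cv2.imwrite("pics/crop5.png",c)
o=bot.get_obs();e=o["eef_pos"];print(o["clock"],e,o["tool_rot"],o["ft_force"])
s=e+[.0328,.0742,0];dz=e[2]-.1063;print("pred sleeve top mouth",proj("top",np.r_[s[:2],.10+dz]),"bottom",proj("top",np.r_[s[:2],.02+dz]),"pin tip",proj("top",np.array([.653,.1645,.115])),"side top",proj("side",np.r_[s[:2],.10+dz]))
E
```

```text
clock: 7.5
eef_pos: [0.6211, 0.0881, 0.2303]
tool_rot: [0.838, 0.546, -0.0, 0.0]
ft_force: [-0.2, 0.8, -4.9]
grip_width: 0.0091
grasp_force: 59.9
7.75 [0.6213 0.0885 0.2304] [ 0.8376  0.5463 -0.      0.0001] [ 0.2982  0.3947 -4.7436]
pred sleeve top mouth [200.3718 154.2919] bottom [203.4101 161.0462] pin tip [203.8934 163.6225] side top [196.0959 197.2823]
```

View pics/crop5.png

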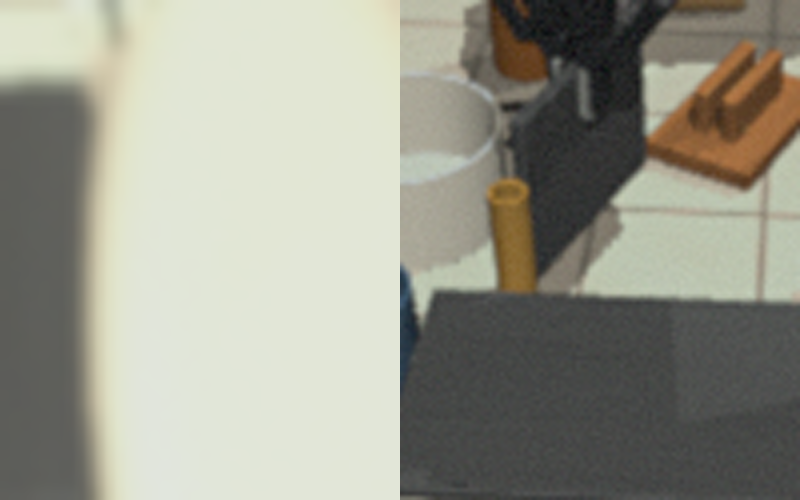

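The sleeve's top rim is at side pixel (196.6,197.6), against a predicted (196.1,197.3), so the sleeve axis is at about (0.653,0.163). I'll lower gently and watch the forces.

```bash
python3 -m creep '[0,0,-0.01,0,0,0,0,-0.02,0,0,0,0,-0.028,0,0,0,0,-0.032,0,0,0,0,-0.036,0,0,0,0,-0.036,0,0]'; python3 -m creep '[0,0,-0.004,0,0,0,0,-0.008,0,0,0,0,-0.008,0,0]'
```

```text
clock: 8.25
eef_pos: [0.6207, 0.0891, 0.1929]
tool_rot: [0.837, 0.547, -0.001, -0.0]
ft_force: [0.3, 0.4, -5.6]
grip_width: 0.0093
grasp_force: 59.8
clock: 8.5
eef_pos: [0.6216, 0.0895, 0.1859]
tool_rot: [0.837, 0.547, 0.001, -0.0]
ft_force: [1.2, 2.0, -5.9]
grip_width: 0.009
grasp_force: 59.7
```

```bash
python3 -m creep '[0.0005,0.001,-0.004,0,0,0.0005,0.001,-0.008,0,0,0.0005,0.001,-0.012,0,0,0.0005,0.001,-0.012,0,0]'; python3 -m creep '[0,0,-0.006,0,0,0,0,-0.012,0,0,0,0,-0.012,0,0]'
```

```text
clock: 8.83
eef_pos: [0.6217, 0.0903, 0.1734]
tool_rot: [0.837, 0.547, -0.0, -0.0]
ft_force: [2.2, 2.2, -7.1]
grip_width: 0.0092
grasp_force: 59.7
clock: 9.08
eef_pos: [0.6216, 0.0903, 0.1609]
tool_rot: [0.837, 0.547, -0.0, -0.0]
ft_force: [3.0, 2.4, -7.1]
grip_width: 0.0091
grasp_force: 59.6
```

```bash
python3 -m creep '[0.001,0.001,-0.006,0,0,0.001,0.001,-0.012,0,0,0.001,0.001,-0.018,0,0,0.001,0.001,-0.018,0,0]'; python3 -m creep '[0.0005,0,-0.006,0,0,0.0005,0,-0.012,0,0,0.0005,0,-0.018,0,0,0.0005,0,-0.018,0,0]'
```

```text
clock: 9.42
eef_pos: [0.6218, 0.0911, 0.1422]
tool_rot: [0.837, 0.547, -0.001, -0.001]
ft_force: [0.8, 0.0, -6.6]
grip_width: 0.0091
grasp_force: 59.8
clock: 9.75
eef_pos: [0.622, 0.0909, 0.1243]
tool_rot: [0.837, 0.547, -0.001, -0.001]
ft_force: [0.9, 0.0, -6.6]
grip_width: 0.0094
grasp_force: 59.7
```

Bottom of the sleeve is now at about 0.038. I'll take the last millimetres in fine steps until contact shows.

```bash
python3 -m creep '[0,0,-0.003,0,0,0,0,-0.006,0,0,0,0,-0.006,0,0]'; python3 -m creep '[0,0,-0.001,0,0,0,0,-0.002,0,0,0,0,-0.002,0,0]'
```

```text
clock: 10.0
eef_pos: [0.6228, 0.091, 0.1197]
tool_rot: [0.837, 0.547, -0.0, -0.0]
ft_force: [0.3, -0.2, -4.6]
grip_width: 0.0094
grasp_force: 59.8
clock: 10.25
eef_pos: [0.6232, 0.0911, 0.1184]
tool_rot: [0.837, 0.547, 0.0, 0.0]
ft_force: [0.0, -0.4, -5.7]
grip_width: 0.0093
grasp_force: 59.9
```

```bash
python3 -m creep '[0,0,-0.001,0,0,0,0,-0.002,0,0,0,0,-0.002,0,0]';  python3 -m creep '[0,0,-0.001,0,0,0,0,-0.002,0,0,0,0,-0.002,0,0]'
```

```text
clock: 10.5
eef_pos: [0.6234, 0.0911, 0.1168]
tool_rot: [0.837, 0.547, 0.0, 0.0]
ft_force: [0.5, -0.7, -3.8]
grip_width: 0.0091
grasp_force: 60.3
clock: 10.75
eef_pos: [0.6235, 0.0906, 0.1164]
tool_rot: [0.837, 0.547, 0.001, 0.001]
ft_force: [-3.4, -3.2, 4.9]
grip_width: 0.0089
grasp_force: 61.5
```

Seated: z force rose from about -6 to +5 N at the expected height. Next I'll relax slightly and release.

```bash
python3 -m creep '[0,0.001,0.001,0,0,0,0.001,0.001,0,0.03,0,0.001,0.001,0,0.05,0,0.001,0.001,0,0.05,0,0.001,0.001,0,0.05,0,0.001,0.001,0,0.05,0,0.001,0.001,0,0.05,0,0.001,0.001,0,0.05]'; python3 -m creep '[0,0,0,0,0.05,0,0,0.03,0,0.05,0,0,0.07,0,0.05,0,0,0.1,0,0.05,0,0,0.1,0,0.05]'
python3 - <<'E'
from h import *
s=grab("side")["pixels"];grab("top")
z=lambda a,k:cv2.resize(a[:,:,::-1].astype(np.uint8),None,fx=k,fy=k,interpolation=cv2.INTER_CUBIC)
cv2.imwrite("pics/crop6.png",z(s[150:275,160:280],4.8))
print(bot.get_obs()["eef_pos"])
for z in(.11,.15):
  for r in(0,.08,.15):print(z,r,proj("side",np.array([.6535-.402*r,.1647-.916*r,z])))
E
```

```text
clock: 11.42
eef_pos: [0.6232, 0.0922, 0.1152]
tool_rot: [0.837, 0.547, -0.0, -0.0]
ft_force: [-0.2, 0.1, -0.1]
grip_width: 0.0499
grasp_force: 0.0
clock: 11.83
eef_pos: [0.6269, 0.0927, 0.2236]
tool_rot: [0.837, 0.547, 0.006, 0.003]
ft_force: [0.2, -0.5, 0.3]
grip_width: 0.0498
grasp_force: 0.0
[0.6244 0.0923 0.2175]
0.11 0 [200.1129 234.1203]
0.11 0.08 [216.9663 215.1714]
0.11 0.15 [230.1166 200.3859]
0.15 0 [198.8059 222.0749]
0.15 0.08 [216.1907 203.3721]
0.15 0.15 [229.7141 188.8235]
```

View pics/crop6.png

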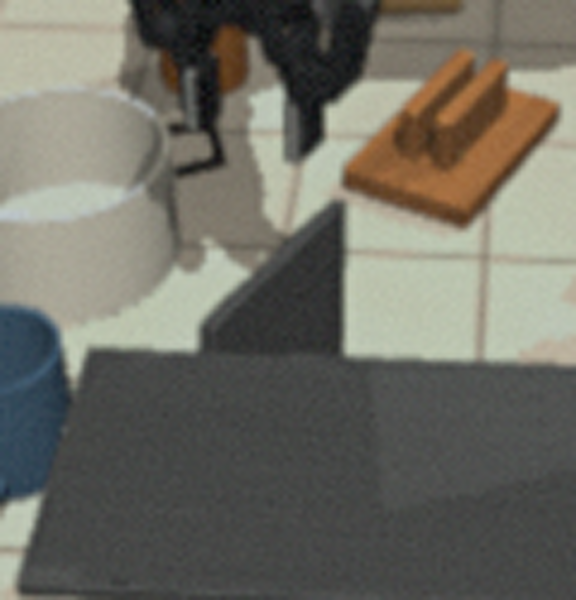

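The leaf stands free, hung at about 66° open. Its hinge-side top corner is at side pixel (202,218) and its free corner at (231,192), with the fingers clear above. It droops by only the sleeve's play. Next I'll close the fingers and go down on the outer side.

```bash
python3 -m creep '[0.02,-0.049,0,0,0,0.02,-0.049,0,0,0,0.02,-0.049,0,0,0,0.02,-0.049,0,0,0,0.02,-0.049,-0.03,0,0,0.02,-0.049,-0.06,0,0,0.02,-0.049,-0.085,0,0,0.02,-0.049,-0.0965,0,0,0.02,-0.049,-0.0965,0,0,0.02,-0.049,-0.0965,0,0]'
```

```text
clock: 12.77
eef_pos: [0.6419, 0.044, 0.1176]
tool_rot: [0.837, 0.547, -0.001, -0.001]
ft_force: [0.3, -0.3, 0.3]
grip_width: 0.0001
grasp_force: 0.0
```

```bash
python3 -m creep '[-0.008,0.003,0.003,0,0,-0.016,0.007,0.003,0,0,-0.026,0.011,0.003,0,0,-0.036,0.015,0.003,0,0,-0.046,0.019,0.003,0,0,-0.055,0.025,0.003,0,0,-0.064,0.032,0.003,0,0,-0.0735,0.040,0.003,0,0,-0.0735,0.040,0.003,0,0]'
python3 - <<'E'
from h import *
s=grab("side")["pixels"];grab("top")
z=lambda a,k:cv2.resize(a[:,:,::-1].astype(np.uint8),None,fx=k,fy=k,interpolation=cv2.INTER_CUBIC)
cv2.imwrite("pics/crop7.png",z(s[150:275,160:290],4.6))
E
```

```text
clock: 13.52
eef_pos: [0.5684, 0.0849, 0.1236]
tool_rot: [0.837, 0.548, 0.001, -0.0]
ft_force: [0.2, -0.2, -0.4]
grip_width: -0.0001
grasp_force: 0.0
```

View pics/crop7.png

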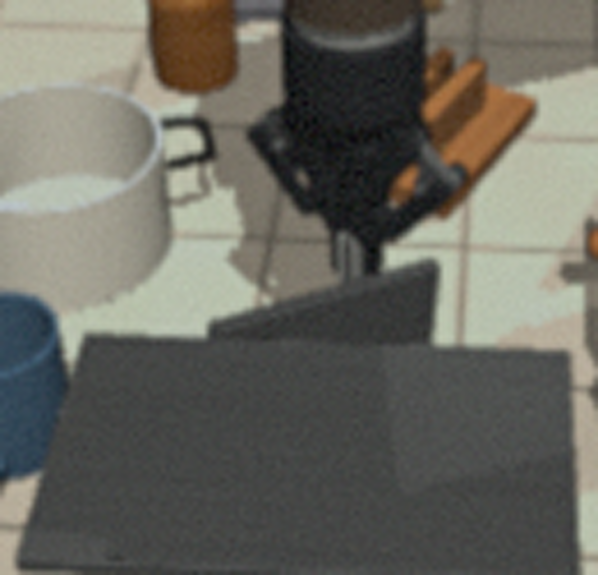

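The door is swinging shut: its free top corner is now at about (255,207) in the side image, with the closed fingers against its outer face. I'll continue along the arc.

```bash
python3 -m creep '[-0.008,0.010,0,0,0,-0.015,0.020,0,0,0,-0.021,0.030,0,0,0,-0.024,0.038,0,0,0,-0.027,0.046,0,0,0,-0.029,0.052,0,0,0,-0.029,0.052,0,0,0]'; python3 -m creep '[0,0.003,0,0,0,0,0.006,0,0,0,0,0.006,0,0,0]'
```

```text
clock: 14.2
eef_pos: [0.5401, 0.1367, 0.1217]
tool_rot: [0.837, 0.548, -0.0, -0.0]
ft_force: [-0.4, -0.5, 0.7]
grip_width: -0.0
grasp_force: 0.0
clock: 14.45
eef_pos: [0.5407, 0.1413, 0.1217]
tool_rot: [0.837, 0.547, -0.0, -0.0]
ft_force: [-0.7, -1.2, 0.2]
grip_width: -0.0003
grasp_force: 0.2
```

```bash
python3 -m creep '[0,0.0015,0,0,0,0,0.003,0,0,0,0,0.003,0,0,0]'; python3 -m creep '[0,0.0015,0,0,0,0,0.003,0,0,0,0,0.003,0,0,0]'
```

```text
clock: 14.7
eef_pos: [0.5406, 0.144, 0.1217]
tool_rot: [0.837, 0.547, -0.0, -0.0]
ft_force: [0.3, -1.1, -0.2]
grip_width: 0.0001
grasp_force: 0.4
clock: 14.95
eef_pos: [0.5405, 0.1457, 0.1217]
tool_rot: [0.838, 0.546, -0.001, 0.001]
ft_force: [-1.3, -5.6, 0.1]
grip_width: 0.0001
grasp_force: 2.6
```

```bash
python3 -m creep '[0,0.0015,0,0,0,0,0.003,0,0,0,0,0.003,0,0,0]'; python3 -m creep '[0,-0.006,0,0,0,0,-0.02,0,0,0,0,-0.05,0,0,0,0,-0.08,0.03,0,0,0,-0.11,0.08,0,0,-0.05,-0.15,0.12,0,0,-0.1,-0.19,0.15,0,0,-0.14,-0.23,0.15,0,0,-0.18,-0.27,0.15,0,0,-0.18,-0.27,0.15,0,0]'
python3 - <<'E'
from h import *
t=0
for _ in range(3):t=t+grab("top")["pixels"].astype(float)/3
s=grab("side")["pixels"]
z=lambda a,k:cv2.resize(a[:,:,::-1].astype(np.uint8),None,fx=k,fy=k,interpolation=cv2.INTER_CUBIC)
c=np.zeros((600,800,3),np.uint8);c[:,:360]=z(t[145:220,180:225],8);c[:300,368:788]=z(s[190:275,160:280],3.5)[:300]
cv2.imwrite("pics/crop8.png",c)
for n,zz in(("sleeve top",.11),("leaf top",.15)):
  for r in(0,.013,.15):print(n,r,proj("top",np.array([.6535-r,.1647-.009*r,zz])))
print(bot.get_obs()["eef_pos"])
E
```

```text
clock: 15.2
eef_pos: [0.5404, 0.1459, 0.1217]
tool_rot: [0.838, 0.546, -0.003, 0.004]
ft_force: [-0.6, -11.6, 2.5]
grip_width: 0.0002
grasp_force: 6.2
clock: 16.03
eef_pos: [0.4007, -0.0819, 0.2626]
tool_rot: [0.837, 0.547, 0.001, 0.001]
ft_force: [1.2, -0.9, -0.7]
grip_width: -0.0
grasp_force: 0.0Traceback (most recent call last):
  File "<stdin>", line 6, in <module>
ValueError: could not broadcast input array from shape (298,420,3) into shape (300,420,3)
```

```bash
python3 -m creep '[0,-0.3,0,0,0,0,-0.3,0,0,0,0,-0.3,0,0,0,0,-0.3,0,0,0,0,-0.3,0,0,0,0,-0.3,0,0,0,0,-0.3,0,0,0,0,-0.3,0,0,0]'
python3 - <<'E'
from h import *
t=0
for _ in range(3):t=t+grab("top")["pixels"].astype(float)/3
s=grab("side")["pixels"]
z=lambda a,k:cv2.resize(a[:,:,::-1].astype(np.uint8),None,fx=k,fy=k,interpolation=cv2.INTER_CUBIC)
c=np.zeros((600,800,3),np.uint8);c[:,:360]=z(t[145:220,180:225],8);b=z(s[190:275,160:280],3.5);c[:b.shape[0],368:368+b.shape[1]]=b
cv2.imwrite("pics/crop8.png",c)
for n,zz in(("sleeve top",.11),("leaf top",.15)):
  for r in(0,.013,.15):print(n,r,proj("top",np.array([.6535-r,.1647-.009*r,zz])))
for q in("sleeve_low","door_edge","knob"):print(q,[(round(d["centre"][0]*512,1),round(d["centre"][1]*384,1),round(d["score"],2)) for d in bot.place_of("top",q)][:4])
k=np.array([.6535-.128,.1647-.026,.09]);print("knob exp",proj("top",k))
print(bot.get_obs()["eef_pos"])
E
```

```text
clock: 16.9
eef_pos: [0.4025, -0.3861, 0.2593]
tool_rot: [0.838, 0.545, -0.0, 0.001]
ft_force: [0.1, 0.5, -0.6]
grip_width: -0.0001
grasp_force: 0.0
sleeve top 0 [204.0098 163.8636]
sleeve top 0.013 [204.0173 167.5089]
sleeve top 0.15 [204.098  206.7189]
leaf top 0 [202.587  160.7426]
leaf top 0.013 [202.5922 164.4854]
leaf top 0.15 [202.6475 204.7682]
sleeve_low [(205.2, 171.5, 0.85), (337.4, 278.1, 0.61), (226.5, 244.9, 0.57)]
door_edge [(290.9, 251.2, 0.89), (270.7, 240.2, 0.77), (207.1, 207.0, 0.61)]
knob [(295.4, 267.7, 0.91), (264.1, 231.2, 0.82), (211.5, 203.5, 0.79)]
knob exp [212.007  201.2238]
[ 0.4022 -0.3792  0.2616]
```

View pics/crop8.png

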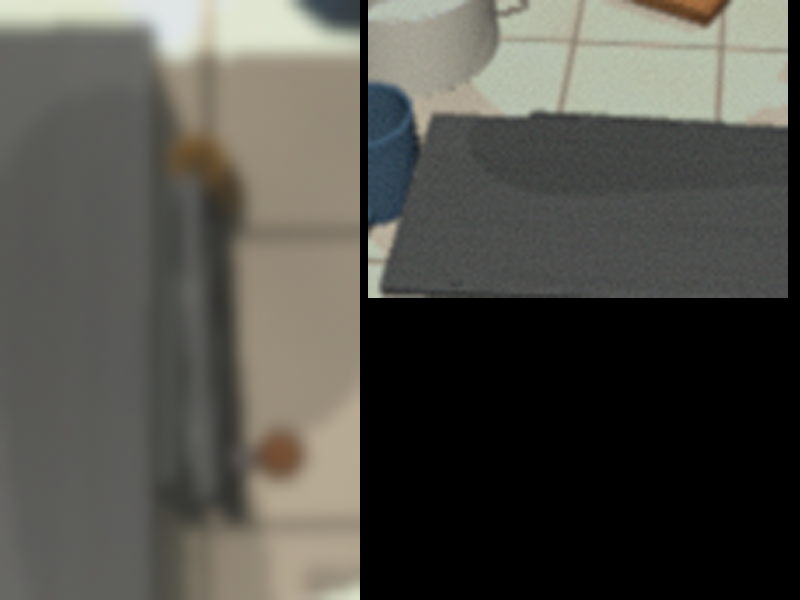

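The top crop shows the sleeve ring on the pin at (204.2,164) and the leaf lying along the frame, its top edge running from (204.0,165) to (204.9,208). The knob is at (214.6,201.2), against an expected (212,201.2). The free edge may therefore stand some 4 mm off, within tolerance but close to it. I'll press once more near the edge and withdraw slowly.

```bash
python3 -m creep '[0.123,0.44,0,0,0,0.123,0.44,0,0,0,0.123,0.44,0,0,0,0.123,0.44,0,0,0,0.123,0.44,0,0,0,0.123,0.44,0,0,0,0.123,0.44,0,0,0,0.123,0.44,0,0,0,0.123,0.44,0,0,0,0.123,0.44,0,0,0]'; python3 -c "
from workcell import bot;print(bot.get_obs()['eef_pos'])"
```

```text
clock: 18.08
eef_pos: [0.5132, 0.0238, 0.2623]
tool_rot: [0.837, 0.548, 0.001, 0.0]
ft_force: [0.2, -0.4, -0.2]
grip_width: 0.0001
grasp_force: 0.0
[0.51324504 0.0237726  0.26232938]
```

```bash
python3 -m creep '[0.01,0.04,-0.02,0,0,0.01,0.07,-0.05,0,0,0.01,0.085,-0.09,0,0,0.01,0.085,-0.12,0,0,0.01,0.085,-0.14,0,0,0.01,0.085,-0.14,0,0,0.01,0.085,-0.14,0,0]'; python3 -c "
from workcell import bot;print(bot.get_obs()['eef_pos'])"
```

```text
clock: 18.67
eef_pos: [0.5224, 0.1063, 0.1212]
tool_rot: [0.837, 0.548, -0.001, -0.0]
ft_force: [0.2, -0.3, 1.2]
grip_width: -0.0003
grasp_force: 0.0
[0.52235425 0.10630716 0.12121537]
```

```bash
python3 -m creep '[0,0.01,0,0,0,0,0.02,0,0,0,0,0.028,0,0,0,0,0.031,0,0,0,0,0.033,0,0,0,0,0.033,0,0,0]'; python3 -m creep '[0,0.002,0,0,0,0,0.004,0,0,0,0,0.004,0,0,0]';  python3 -m creep '[0,0.001,0,0,0,0,0.002,0,0,0,0,0.002,0,0,0]'
```

```text
clock: 19.17
eef_pos: [0.524, 0.139, 0.1219]
tool_rot: [0.837, 0.547, 0.0, 0.0]
ft_force: [-1.1, -0.4, 0.3]
grip_width: 0.0002
grasp_force: 0.0
clock: 19.42
eef_pos: [0.5237, 0.1424, 0.1213]
tool_rot: [0.837, 0.547, -0.0, -0.0]
ft_force: [-0.2, 0.9, -0.7]
grip_width: 0.0002
grasp_force: 0.1
clock: 19.67
eef_pos: [0.5237, 0.1444, 0.1213]
tool_rot: [0.837, 0.547, -0.0, -0.0]
ft_force: [-0.2, -0.5, 0.1]
grip_width: -0.0001
grasp_force: 0.1
```

```bash
python3 -m creep '[0,0.001,0,0,0,0,0.002,0,0,0,0,0.002,0,0,0]'; python3 -m creep '[0,0.001,0,0,0,0,0.001,0,0,0]';  python3 -m creep '[0,-0.001,0,0,0,0,-0.002,0,0,0,0,-0.003,0,0,0,0,-0.004,0,0,0,0,-0.006,0,0,0,0,-0.01,0,0,0,0,-0.02,0,0,0,0,-0.04,0,0,0,0,-0.07,0,0,0,0,-0.09,0.02,0,0]'
```

```text
clock: 19.92
eef_pos: [0.5236, 0.1454, 0.1214]
tool_rot: [0.838, 0.546, -0.001, 0.001]
ft_force: [0.8, -4.3, 1.5]
grip_width: -0.0003
grasp_force: 2.2
clock: 20.08
eef_pos: [0.5236, 0.1455, 0.1213]
tool_rot: [0.838, 0.546, -0.001, 0.002]
ft_force: [-0.4, -7.2, 1.4]
grip_width: 0.0002
grasp_force: 3.5
clock: 20.92
eef_pos: [0.5206, 0.0551, 0.138]
tool_rot: [0.837, 0.547, -0.004, -0.001]
ft_force: [0.3, 0.2, -0.5]
grip_width: 0.0001
grasp_force: 0.0
```

```bash
python3 -m creep '[0,-0.04,0.02,0,0,-0.02,-0.08,0.06,0,0,-0.05,-0.12,0.1,0,0,-0.08,-0.16,0.12,0,0,-0.11,-0.2,0.12,0,0,-0.12,-0.24,0.12,0,0,-0.12,-0.28,0.12,0,0,-0.12,-0.32,0.12,0,0,-0.12,-0.36,0.12,0,0,-0.12,-0.36,0.12,0,0]'
python3 - <<'E'
from h import *
t=0
for _ in range(5):t=t+grab("top")["pixels"].astype(float)/5
rb=t[:,:,0]-t[:,:,2]
# knob centroid from red-brown contrast
w=rb[194:210,208:222];print(w.astype(int))
b=np.median(w);m=np.clip(w-b-10,0,None);r,c=np.mgrid[194:210,208:222];print("knob",(m*c).sum()/m.sum(),(m*r).sum()/m.sum())
# rows: brightness profile across leaf
g=t.sum(2)/3
for i in range(168,210,6):print(i,g[i,196:215].astype(int))
o=bot.get_obs();print(o["clock"],o["eef_pos"])
E
```

```text
clock: 21.75
eef_pos: [0.4029, -0.2997, 0.262]
tool_rot: [0.838, 0.546, 0.0, 0.001]
ft_force: [1.2, -0.4, 0.9]
grip_width: -0.0003
grasp_force: 0.0
[[ 6 13 23 29 32 34 36 35 35 35 34 34 34 34]
 [ 6 13 23 29 33 35 35 35 35 34 34 34 34 34]
 [ 5 12 23 30 34 35 35 35 35 34 34 34 34 34]
 [ 5 12 23 31 34 35 36 36 35 34 34 34 34 34]
 [ 4 11 23 31 35 37 38 38 37 35 34 34 33 34]
 [ 5 11 22 31 36 42 46 46 41 36 35 34 34 33]
 [ 4  9 18 28 39 50 57 56 48 39 35 34 34 34]
 [ 4  8 13 23 40 55 63 62 53 40 35 34 34 33]
 [ 5  6 12 21 38 53 60 59 50 39 35 33 33 33]
 [ 4  7 15 24 36 45 51 50 43 37 34 33 33 33]
 [ 4  9 18 28 34 38 41 40 37 34 33 33 33 33]
 [ 4  9 21 30 34 35 35 35 34 33 33 33 33 33]
 [ 4 10 21 31 34 34 34 34 33 33 33 33 33 34]
 [ 4  9 21 31 34 34 33 33 33 33 33 33 33 34]
 [ 7 10 21 30 33 33 33 33 33 33 33 33 33 33]
 [12 13 21 29 31 31 32 31 31 31 31 31 31 31]]
knob 214.40239520958085 201.20479041916167
168 [ 99  98  91  81  83  85  88  88  80  66  59  57  59  73  99 123 132 133
 133]
174 [ 97  95  87  74  71  68  71  81  79  64  57  54  63  83 100 109 113 113
 114]
180 [ 87  87  81  72  72  72  75  84  83  73  61  55  66  97 123 133 134 134
 134]
186 [ 87  84  78  70  73  74  78  87  88  76  58  51  60  91 123 135 139 146
 156]
192 [ 87  85  78  71  72  72  69  74  82  79  65  58  60  86 120 138 147 158
 165]
198 [ 89  86  79  71  73  72  67  74  83  80  69  59  56  74 112 143 152 148
 140]
204 [ 90  88  80  71  70  68  62  72  87  87  76  59  54  68  98 126 129 117
 108]
22.0 [ 0.4035 -0.2975  0.2609]
```

The knob (214.4,201.2) and the leaf's slope say the free edge rests about 3–5 mm off. Pressing only the top may have rolled the leaf in its play. I'll press on the knob at mid-height instead, with the fingers turned square.

```bash
python3 -m creep '[0.1225,0.3575,-0.04,0.414,0,0.1225,0.3575,-0.04,0.414,0,0.1225,0.3575,-0.04,0.414,0,0.1225,0.3575,-0.04,0.414,0,0.1225,0.3575,-0.04,0.414,0,0.1225,0.3575,-0.04,0.414,0,0.1225,0.3575,-0.04,0.414,0,0.1225,0.3575,-0.04,0.414,0,0.1225,0.3575,-0.04,0.414,0,0.1225,0.3575,-0.04,0.414,0]'; python3 -m creep '[0,0,-0.04,0,0,0,0,-0.08,0,0,0,0,-0.12,0,0,0,0,-0.14,0,0,0,0,-0.14,0,0,0,0,-0.14,0,0]'
```

```text
clock: 22.83
eef_pos: [0.5269, 0.0678, 0.2204]
tool_rot: [0.703, 0.711, 0.001, -0.001]
ft_force: [0.4, -0.0, 0.4]
grip_width: -0.0001
grasp_force: 0.0
clock: 23.33
eef_pos: [0.5251, 0.0609, 0.0807]
tool_rot: [0.706, 0.708, -0.001, -0.001]
ft_force: [0.3, -0.3, -0.2]
grip_width: -0.0
grasp_force: 0.0
```

```bash
python3 -m creep '[0,0.01,0,0,0,0,0.02,0,0,0,0,0.03,0,0,0,0,0.038,0,0,0,0,0.041,0,0,0,0,0.043,0,0,0,0,0.045,0,0,0,0,0.045,0,0,0]'; python3 -m creep '[0,0.002,0,0,0,0,0.004,0,0,0,0,0.006,0,0,0,0,0.006,0,0,0]'
```

```text
clock: 24.0
eef_pos: [0.5267, 0.1054, 0.0813]
tool_rot: [0.707, 0.707, 0.0, 0.0]
ft_force: [-0.0, -1.3, -0.3]
grip_width: 0.0001
grasp_force: 0.0
clock: 24.33
eef_pos: [0.5267, 0.1113, 0.0812]
tool_rot: [0.707, 0.707, -0.0, -0.0]
ft_force: [0.1, 0.6, 0.9]
grip_width: -0.0002
grasp_force: 0.0
```

```bash
python3 -m creep '[0,0.001,0,0,0,0,0.002,0,0,0,0,0.002,0,0,0]';  python3 -m creep '[0,0.001,0,0,0,0,0.002,0,0,0,0,0.002,0,0,0]'
```

```text
clock: 24.58
eef_pos: [0.5266, 0.1132, 0.0812]
tool_rot: [0.707, 0.707, -0.0, -0.0]
ft_force: [-0.2, -0.2, 0.7]
grip_width: -0.0
grasp_force: 0.1
clock: 24.83
eef_pos: [0.5265, 0.1148, 0.0812]
tool_rot: [0.707, 0.707, -0.0, 0.0]
ft_force: [-0.5, -0.5, 0.0]
grip_width: -0.0002
grasp_force: 0.9
```

```bash
python3 -m creep '[0,0.001,0,0,0,0,0.002,0,0,0,0,0.002,0,0,0]';  python3 -m creep '[0,0.001,0,0,0,0,0.001,0,0,0,0,0.001,0,0,0]'
```

```text
clock: 25.08
eef_pos: [0.5264, 0.1156, 0.0808]
tool_rot: [0.707, 0.707, -0.001, 0.001]
ft_force: [0.3, -5.5, -1.6]
grip_width: -0.0002
grasp_force: 2.7
clock: 25.33
eef_pos: [0.5263, 0.1158, 0.0808]
tool_rot: [0.708, 0.707, -0.002, 0.001]
ft_force: [-0.2, -7.4, -1.6]
grip_width: -0.0
grasp_force: 3.7
```

```bash
python3 -m creep '[0,-0.001,0,0,0,0,-0.002,0,0,0,0,-0.003,0,0,0,0,-0.004,0,0,0,0,-0.006,0,0,0,0,-0.01,0,0,0,0,-0.02,0,0,0,0,-0.04,0,0,0,0,-0.055,0.03,0,0,0,-0.055,0.07,0,0]'; python3 -m creep '[0,0,0.05,0,0,0,-0.04,0.08,0,0,-0.03,-0.08,0.08,0,0,-0.06,-0.12,0.08,0,0,-0.09,-0.16,0.08,0,0,-0.12,-0.2,0.08,0,0,-0.12,-0.24,0.08,0,0,-0.12,-0.28,0.08,0,0,-0.12,-0.32,0.08,0,0,-0.12,-0.36,0.08,0,0]'
python3 - <<'E'
from h import *
t=0
for _ in range(5):t=t+grab("top")["pixels"].astype(float)/5
rb=t[:,:,0]-t[:,:,2]
w=rb[194:210,208:222]
b=np.median(w);m=np.clip(w-b-10,0,None);r,c=np.mgrid[194:210,208:222];kc=(m*c).sum()/m.sum(),(m*r).sum()/m.sum();print("knob",kc)
print([atz("top",*kc,z)[:2] for z in(.083,.09)])
g=t.sum(2)/3
for i in range(168,210,6):print(i,g[i,196:215].astype(int))
o=bot.get_obs();print(o["clock"],o["eef_pos"])
E
```

```text
clock: 26.17
eef_pos: [0.5232, 0.06, 0.1482]
tool_rot: [0.708, 0.706, -0.004, -0.003]
ft_force: [0.6, 0.3, 0.8]
grip_width: 0.0004
grasp_force: 0.0
clock: 27.0
eef_pos: [0.4062, -0.2691, 0.232]
tool_rot: [0.707, 0.707, 0.0, 0.001]
ft_force: [1.3, 0.7, 0.6]
grip_width: 0.0005
grasp_force: 0.0
knob (np.float64(212.92772511848338), np.float64(201.5402843601896))
[array([0.5256, 0.1362]), array([0.5243, 0.1355])]
168 [100  99  92  81  80  84  88  86  76  64  60  59  61  75 101 124 133 134
 134]
174 [ 95  92  84  73  74  80  88  88  76  59  50  54  72  92 104 111 114 114
 115]
180 [ 88  88  82  73  74  77  80  83  76  59  51  58  87 121 134 136 135 135
 136]
186 [ 88  85  78  71  73  73  73  80  76  59  51  58  88 123 140 149 158 165
 167]
192 [ 88  86  79  72  73  73  74  81  77  62  54  60  91 132 156 166 169 169
 169]
198 [ 89  87  80  71  73  71  65  68  71  63  58  61  88 129 153 157 153 151
 154]
204 [ 91  89  81  72  71  69  64  68  71  60  52  61  83 110 118 109 100  98
 104]
27.25 [ 0.407  -0.2671  0.231 ]
```

The knob press worked. The leaf's edge now lies at a constant column of about 208 all along, and the knob is within about 2 mm of its shut place. Handing in.

```bash
python3 -m creep '[0,0,0,0,0,0,0,0,0,0,0,0,0,0,0]'; python3 -c "
from workcell import bot;print(bot.job_done())"
```

```text
clock: 27.5
eef_pos: [0.4079, -0.2657, 0.2314]
tool_rot: [0.706, 0.708, 0.0, 0.0]
ft_force: [1.2, 0.7, -0.0]
grip_width: -0.0001
grasp_force: 0.0
the job is handed in; nothing more can be done
None
```

The door hangs with its sleeve fully down on the hinge pin, was let go at about 66° open, then pushed shut to within about 2 mm of flush by the last top-camera measurement; I handed the job in at 27.5 s, and no verdict came back.

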